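Latch the filter hatch

ROBOT

A 6-joint arm with a two-finger parallel gripper is mounted at the origin on the work surface. World frame = base frame: x ahead of the robot, y to its left, z up, the work surface at z = 0. Lengths are in m, angles in rad, forces in N, time in s.
With the tool pointing down it reaches from about 0.375 to 0.975 m from the base axis. Payload 3.8 kg.
Tool frame: the origin (TCP) lies midway between the tips of the shut fingers; the grasp point (between the pads) lies 19 mm behind it; z points along the fingers, y is the line along which they close (so a half turn about z gives the same grasp; the last joint's range is limited). The gripper opens to 88 mm and grips with 3 to 60 N. Pads are 18 mm wide; open, the fingers measure 123 mm over their backs; the gripper's body (75 mm by 187 mm) begins 45 mm behind the grasp point.
Start: joints at [1.116, 0.264, 1.604, -0, 1.274, -0.037], TCP at [0.274, 0.617, 0.239] pointing down, gripper open.
Joint ranges: [-2.63, 2.63], [-0.94, 2.18], [0.31, 2.57], [-1.31, 4.45], [0, 2.66], [-2.55, 2.55]. Speed limits (rad/s): [2.57, 2.57, 3.14, 3.14, 3.14, 3.14].

INTERFACE

Orientations are given as [roll, pitch, yaw] about the fixed x, y, z axes, in that order (R = Rz(yaw) Ry(pitch) Rx(roll)).
In Python, from plant import bot gives the robot as it stands.
- The arm moves only by the tool move_arm, never from a script. Its arguments are lists of equal length, an entry for each row: "jaw": the opening, from 0 (shut) to 1 (fully open); "dp": the shift along the tool's x, y, z in units of 40 mm (1.0 is 40 mm), a list of three; "twist": the turn about the tool's z in units of 5 degrees (1.0 is 5 degrees). In form: {"jaw": [jaw, ...], "dp": [[dx, dy, dz], ...], "twist": [twist, ...]}. A call has 1 to 20 rows; each row shifts and turns the commanded pose from where the row before left it, along the tool's axes as they then stand; what a row does not reach is not made up. A row lasts 1/12 s, in which the tool goes at most 41.7 mm and 7.16 degrees, less where a joint would pass 70% of its speed; a pose out of reach is approached as far as the arm can. A call is refused whole if a number of a shift passes 1 or a number of a turn 1, either way. A call with a gripper value outside its range is refused whole. The fingers move at their own pace and stop on an object; the grip force is fixed at half the most. Time passes only in rows, so rows that do not move let the fingers close. It gives the time, the measured TCP pose, the force, the opening and the grip force at its end, in the units of the state.
- bot.sense(): the state, without advancing time (a new reading comes with each control period).
- bot.camera(name): name is "scene" or "side" or "wrist"; returns the picture (384x512x3 uint8, red, green, blue); there is no depth.
- bot.camera_info(name): a dict with "mtx" (3x3 intrinsics, pixels), "world_to_cam" (4x4, takes a point from world to camera coordinates); the wrist camera has in their place "T_tool_cam" (4x4, takes a point from camera to tool coordinates, whose origin is the TCP and whose axes are the flange's). Camera axes: x right, y down, z forward; pixel columns grow to the right and rows downward; lengths in m; the calibration is good to about 2 mm. A picture is of the moment at which its call begins: read the wrist's pose just before it. camera_info takes no time and is no camera call.
- bot.finish_job(): hands the job in; it is judged then, once.
The state is a dict: "t": time; "qpos": joint angles; "qvel": joint speeds; "tau": joint torques, N m; "eef_pos": TCP position; "tcp_rot": TCP orientation; "force": force on the tool from outside, world axes, zero at the start; "moment": the same for the moment, N m; "gripper_width": finger opening in m; "gripper_force": force on a finger pad.
Only numpy, scipy, OpenCV 4.12 (cv2) and the standard library are available. Lean on these libraries where they do the work, as an engineer would, in place of code of your own. Each camera call takes 0.05 s, during which the arm holds its last target. There are 200 camera calls.

TASK

The filters in the bench-top air cleaner have just been changed and its top hatch is still unlatched, standing a little proud on its spring plungers. Put a fingertip in the slot of the round latch, press the hatch down shut with it and, keeping it pressed, turn the latch a quarter turn clockwise as seen from above to its stop so that the hatch stays shut when you let go. Do not lift or open the hatch, and leave the other things on the bench where they are.

Things in the scene. Friction and masses are not known exactly. Their poses are not given: they have to be found in the camera images.
- unit: the air cleaner, a white box 360 (x) x 320 (y) x 150 mm high, fast on the bench. Origin: centre of its underside, at bench level; x points from its front (robot's side) to its rear, z up. A grey hatch 255 x 290 x 12 mm lies over its top from x = -170 to +85 mm, hinged at the rear (axis along y at x = 90, z = 150 mm). The round latch is on the centre line at x = -95 mm
- latch_slot (a point): middle of the slot's floor, on the latch's turning axis. The latch is a bare metal disc of 94 mm diameter level with the hatch's top, with one straight slot across its middle: 84 mm long, 34 wide (38 at the chamfered mouth), 14 deep, closed at both ends. The point turns with the latch: y along the slot, x across, z up. Floor 148 mm above the bench when the hatch is shut, 9 mm higher at the start
- latch (a joint): turn of the latch, rad, clockwise from above: 0 = open, slot parallel to the hatch's hinge; 1.571 = at its stop, locked, slot pointing front to rear. Starts at 0 to 0.3, stays where left, turns with 0.1 N m (4 N at 28 mm from the axis). Its hidden cam tongue goes under the unit's flange only with the hatch within about 3 mm of shut; otherwise it strikes the flange at about 0.6 rad
- hatch (a joint): opening of the hatch, rad: 0 = shut (when locked it rests between 0 and 0.008), 0.049 = standing on its spring plungers as at the start, more = lifted. The plungers push it up whenever it is not latched; pressing at the latch takes 3 N at first, 8 N to hold shut. The gasket lets it go 1.5 mm lower at the latch, to -0.008, where it stops hard
- hatch_edge (a point): the middle of the upper front edge of the hatch, 75 mm in front of the latch's axis; 162 mm above the bench with the hatch shut, about 12 mm higher at the start
- bottle: loose closed bottle, 68 mm in diameter, 125 mm tall, standing beside the unit; origin at the centre of its underside
- dish: loose lidded culture dish, 92 mm in diameter, 16 mm tall, lying beside the unit; origin at the centre of its underside
- rack: loose grey tube rack 100 x 70 x 45 mm with three capped tubes standing up to 86 mm, beside the unit; origin at the centre of its underside
- old_filter: a used filter, a loose card frame 150 x 110 x 28 mm with grey pleats, lying beside the unit; origin at the centre of its underside

How it is judged:
At the end, for the whole second after the job is handed in: the latch is turned to within 0.17 rad of its stop (joint latch above 1.4), the hatch is held shut (joint hatch below 0.016, 3 mm at the latch) and at rest with nothing pressing on it, and bottle, dish, rack and used filter are within 20 mm of where they began (value of joint latch above 1.4 rad and value of joint hatch below 0.016 rad and velocity of joint latch between -0.05 and 0.05 rad/s and velocity of joint hatch between -0.05 and 0.05 rad/s and distance of each of bottle, dish, rack, old_filter from where it was at the start of the episode below 0.02 m); the robot touches nothing.
It fails at once if the hatch is lifted or opened (value of joint hatch above 0.12 rad).
It fails at once if one of the loose things on the bench is pushed, lifted or knocked over (distance of any of bottle, dish, rack, old_filter from where it was at the start of the episode above 0.03 m or angle between any of bottle, rack's own z axis and vertical above 0.4 rad).
It also fails if it takes over 35 s, if anything falls off the work surface, if the arm or the gripper's body presses on something with over 40 N, if the wrist force passes 120 N, or if a joint passes its speed limit or range.

## Working session

There is one attempt and no reset: what is moved stays moved. The work goes in short steps, Python scripts to look and compute and a tool call to move; the robot and the scene stay as the last step left them, time stands still between calls to the robot, and variables do not carry over. Pictures are saved under pics/ and viewed, at most 10 in all, crops included, and the job is handed in when it is done.

Besides the shell and the picture viewer there is one more tool, called after ">>>" as a command line: name --pt "numbers of a row" for each row, then --argument value for the rest. move_arm: Moves the arm, as the interface text tells. Its arguments: {"type":"object","properties":{"jaw":{"type":"array"},"dp":{"type":"array"},"twist":{"type":"array"}},"required":["jaw","dp","twist"]}

```bash
mkdir -p pics; python3 - <<'E'
from plant import bot
import cv2,numpy as np
for n in("scene","side"):
    cv2.imwrite(f"pics/{n}0.png",bot.camera(n)[:,:,::-1])
    i=bot.camera_info(n);print(n,i["mtx"].round(1).tolist(),i["world_to_cam"].round(3).tolist())
print(bot.camera_info("wrist"));s=bot.sense();print(s)
E
```

```text
scene [[379.1, 0.0, 259.0], [0.0, 379.1, 189.4], [0.0, 0.0, 1.0]] [[-1.0, 0.015, -0.011, 0.575], [0.018, 0.722, -0.692, 0.046], [-0.003, -0.692, -0.722, 0.881], [0.0, 0.0, 0.0, 1.0]]
side [[364.6, 0.0, 254.6], [0.0, 364.6, 196.4], [0.0, 0.0, 1.0]] [[0.825, 0.565, 0.01, -0.503], [0.536, -0.777, -0.329, -0.253], [-0.178, 0.277, -0.944, 1.007], [0.0, 0.0, 0.0, 1.0]]
{'mtx': array([[291.49789246,   0.        , 253.27342711],
       [  0.        , 291.49789246, 188.5858469 ],
       [  0.        ,   0.        ,   1.        ]]), 'T_tool_cam': array([[-6.45519100e-04, -9.53705340e-01, -3.00741930e-01,
         7.70272653e-02],
       [ 9.99999646e-01, -4.53172753e-04, -7.09331074e-04,
         3.06090944e-05],
       [ 5.40204785e-04, -3.00742281e-01,  9.53705294e-01,
        -1.46193087e-01],
       [ 0.00000000e+00,  0.00000000e+00,  0.00000000e+00,
         1.00000000e+00]])}
{'t': 0.1, 'qpos': array([ 1.11608132e+00,  2.64675539e-01,  1.60519648e+00,  9.77721733e-07,
        1.27373495e+00, -3.69170938e-02]), 'qvel': array([-2.08036714e-03, -1.99669208e-03, -3.44084879e-03,  5.26355726e-04,
       -4.13598206e-04, -5.20682755e-05]), 'tau': array([ 2.64277232e-04, -5.03617144e+01, -3.58071685e+01,  7.30355107e-02,
        2.32016231e-02, -2.66934080e-05]), 'eef_pos': array([0.27361333, 0.61636358, 0.23753618]), 'tcp_rot': array([-3.13957975e+00, -7.52791136e-05,  2.72379437e+00]), 'force': array([ 1.20678492, -0.2423253 , -0.60759109]), 'moment': array([0.02233717, 0.00287943, 0.00429346]), 'gripper_force': 0.0, 'gripper_width': 0.08825678888696471}
```

View pics/scene0.png

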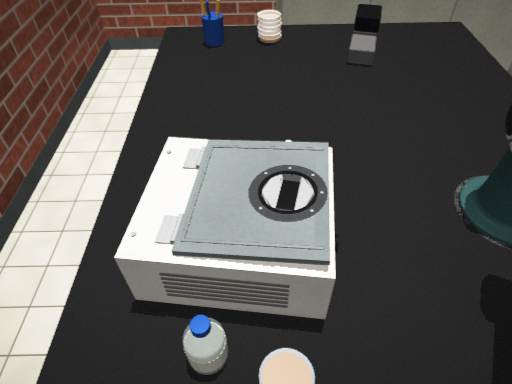

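View pics/side0.png

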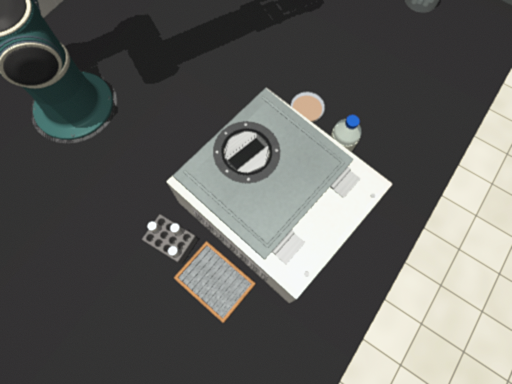

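```bash
python3 - <<'E'
import cv2,numpy as np
a=cv2.imread("pics/scene0.png")[155:230,240:340];b=cv2.imread("pics/side0.png")[115:190,200:300]
f=lambda c:cv2.resize(c,None,fx=8,fy=8,interpolation=cv2.INTER_CUBIC)
a,b=f(a)[:, :],f(b)
cv2.imwrite("pics/z0.png",cv2.resize(np.vstack([a,b]),(400,600))if 0 else cv2.resize(np.hstack([a,b]),(800,300)))
E
```

```text
(no output)
```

View pics/z0.png

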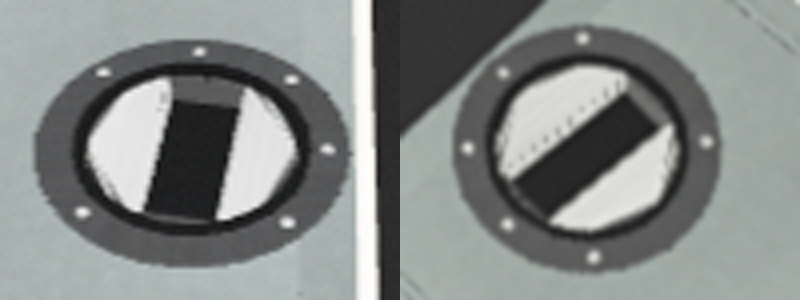

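```bash
cat > h.py <<'E'
from plant import bot
import numpy as np
def bp(n,uv,z):
    i=bot.camera_info(n);W=i["world_to_cam"];R,t=W[:3,:3],W[:3,3]
    d=R.T@np.linalg.solve(i["mtx"],[*uv,1]);c=-R.T@t
    return c+d*(z-c[2])/d[2]
E
python3 - <<'E'
from h import *
S=lambda x,y:(240+x/4,155+y/4)
D=lambda x,y:(200+(x-400)/4,115+y/4)
print(bp("scene",S(192,149),.171),bp("side",D(590,148),.171))
for n,p,q in(("scene",S(168,78),S(145,212)),("scene",S(243,88),S(217,220)),("side",D(625,82),D(513,180)),("side",D(668,128),D(550,220))):
    v=bp(n,q,.171)-bp(n,p,.171);print(n,v,np.degrees(np.arctan2(v[1],v[0])))
# hatch front edge corners, scene: (329,142),(331,262)
v=bp("scene",(331,262),.174)-bp("scene",(329,142),.174);print(v,np.degrees(np.arctan2(v[1],v[0])))
E
```

```text
[0.52179965 0.09488252 0.171     ] [0.5288323  0.08920618 0.171     ]
scene [0.01489968 0.08422037 0.        ] 79.96743498291434
scene [0.01882468 0.08186129 0.        ] 77.0495097069715
side [-0.01578821 -0.08166198  0.        ] -100.94233792407947
side [-2.10102515e-02 -7.95323199e-02  1.11022302e-16] -104.79791658080275
[0.03837089 0.28982547 0.        ] 82.458293603659
```

>>> move_arm --jaw '[0.45,0.45,0.45,0.45,0.45,0.45,0.45,0.45,0.45,0.45,0.45,0.45,0.45,0.45,0.45,0.45,0.45,0.45,0.45,0.45]' --pt "-0.69 -0.59 -0.2" --pt "-0.69 -0.59 -0.2" --pt "-0.69 -0.59 -0.2" --pt "-0.69 -0.59 0" --pt "-0.69 -0.59 0" --pt "-0.69 -0.59 0" --pt "-0.69 -0.59 0" --pt "-0.69 -0.59 0" --pt "-0.69 -0.59 0" --pt "-0.69 -0.59 0" --pt "-0.69 -0.59 0" --pt "-0.69 -0.59 0" --pt "-0.69 -0.59 0" --pt "-0.69 -0.59 0" --pt "-0.69 -0.59 0" --pt "-0.69 -0.59 0" --pt "0 0 0" --pt "0 0 0" --pt "0 0 0" --pt "0 0 0" --twist '[0,0,0,0,0,0,0,0,0,0,0,0,0,0,0,0,-0.77,-0.77,-0.76,0]'

```text
t: 1.77
eef_pos: [0.524, 0.0921, 0.2621]
tcp_rot: [-3.141, -0.001, 2.925]
force: [-0.7, -0.6, -0.3]
gripper_width: 0.0392
gripper_force: 0.0
```

```bash
python3 - <<'E'
from plant import bot
import cv2
s=bot.sense();print(s["t"],s["eef_pos"],s["tcp_rot"],s["gripper_width"],s["force"])
a=bot.camera("wrist")[:,:,::-1];cv2.imwrite("pics/w0.png",cv2.resize(a,(768,576),interpolation=cv2.INTER_CUBIC))
E
```

```text
1.7667 [0.52403329 0.09205631 0.26210729] [-3.14117258e+00 -1.05351877e-03  2.92515972e+00] 0.0392139898139311 [-0.7409257  -0.58170663 -0.28070653]
```

View pics/w0.png

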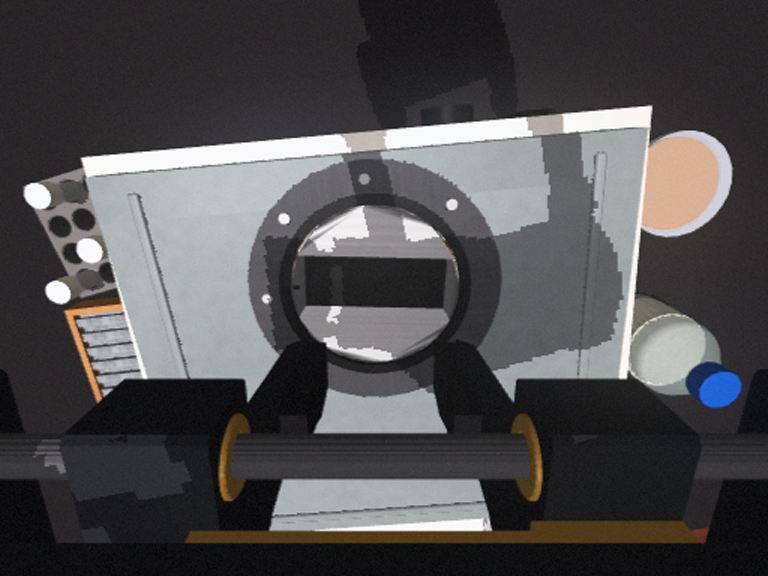

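```bash
cat >> h.py <<'E'
from scipy.spatial.transform import Rotation as Ro
def bw(uv,z,s=None):
    s=s or bot.sense();i=bot.camera_info("wrist");T=i["T_tool_cam"]
    R=Ro.from_euler("xyz",s["tcp_rot"]).as_matrix()
    c=s["eef_pos"]+R@T[:3,3];d=R@T[:3,:3]@np.linalg.solve(i["mtx"],[*uv,1])
    p=c+d*(z-c[2])/d[2];return p,R.T@(p-s["eef_pos"])*1000
E
python3 - <<'E'
from h import *
P=lambda x,y,z=.171:bw((x/1.5,y/1.5),z)
print("disc",P(376,283))
q=[P(*a,.157)[0] for a in((303,256),(447,260),(445,309),(305,305))]
print("floor",np.mean(q,0),np.linalg.norm(q[1]-q[0]),np.linalg.norm(q[2]-q[1]))
an=lambda v:np.degrees(np.arctan2(v[1],v[0]))
print(an(q[1]-q[0]),an(q[2]-q[3]),"front",an(P(650,127,.174)[0]-P(88,176,.174)[0]))
E
```

```text
disc (array([0.52125129, 0.09031909, 0.171     ]), array([ 2.14165658, -2.55129713, 91.18268913]))
floor [0.52535612 0.0886924  0.157     ] 0.0853041750687848 0.031036897776522656
75.79514513162295 75.69498306589453 front 82.19059740245214
```

>>> move_arm --jaw '[0.4,0.4,0.4,0.4,0.4,0.4,0.4,0.4,0.4]' --pt "0 -0.07 0" --pt "0 0 0.4" --pt "0 0 0.5" --pt "0 0 0.5" --pt "0 0 0.5" --pt "0 0 0.4" --pt "0 0 0.2" --pt "0 0 0" --pt "0 0 0" --twist '[0.4,0,0,0,0,0,0,0,0]'

```text
t: 2.57
eef_pos: [0.5235, 0.0901, 0.1627]
tcp_rot: [-3.141, -0.001, 2.889]
force: [0.0, 0.1, 0.4]
gripper_width: 0.0353
gripper_force: 0.0
```

```bash
python3 - <<'E'
from plant import bot
import cv2
s=bot.sense();print(s["t"],s["eef_pos"],s["tcp_rot"],s["gripper_width"],s["force"])
a=bot.camera("wrist")[:,:,::-1][100:340,106:406];b=bot.camera("side")[:,:,::-1][115:190,200:300]
cv2.imwrite("pics/w1.png",cv2.hconcat([cv2.resize(a,(400,320)),cv2.resize(b,(400,320),interpolation=cv2.INTER_CUBIC)]))
E
```

```text
2.5667 [0.52351482 0.09007515 0.16266199] [-3.14130526e+00 -6.09707546e-04  2.88921012e+00] 0.035256965840838775 [0.00655773 0.08701453 0.38426042]
```

View pics/w1.png

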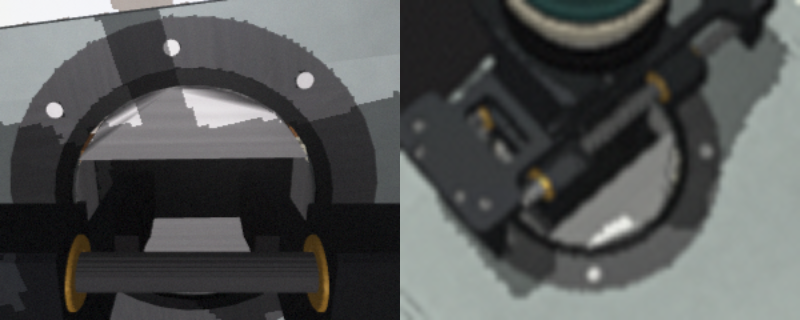

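>>> move_arm --jaw '[0.4,0.4,0.4,0.4,0.4,0.4]' --pt "0 0 0.1" --pt "0 0 0.1" --pt "0 0 0.1" --pt "0 0 0.1" --pt "0 0 0" --pt "0 0 0" --twist '[0,0,0,0,0,0]'

```text
t: 3.17
eef_pos: [0.525, 0.0901, 0.148]
tcp_rot: [3.14, 0.003, 2.889]
force: [0.2, -0.3, 7.3]
gripper_width: 0.0352
gripper_force: 3.4
```

>>> move_arm --jaw '[0.4,0.4,0.4,0.4,0.4,0.4,0.4,0.4]' --pt "0 0 0.04" --pt "0 0 0" --pt "0 0 0" --pt "0 0 0" --pt "0 0 0" --pt "0 0 0" --pt "0 0 0" --pt "0 0 0" --twist '[0,1,1,1,1,1,1,0]'

```text
t: 3.83
eef_pos: [0.5248, 0.0901, 0.1469]
tcp_rot: [3.139, 0.002, 2.362]
force: [-0.6, -0.5, 9.5]
gripper_width: 0.0353
gripper_force: 4.1
```

Turned 30° at 9.5 N, hatch at shut height. On with the turn.

>>> move_arm --jaw '[0.4,0.4,0.4,0.4,0.4,0.4,0.4,0.4,0.4,0.4,0.4,0.4]' --pt "0 0 0" --pt "0 0 0" --pt "0 0 0" --pt "0 0 0" --pt "0 0 0" --pt "0 0 0" --pt "0 0 0" --pt "0 0 0" --pt "0 0 0" --pt "0 0 0" --pt "0 0 0" --pt "0 0 0" --twist '[1,1,1,1,1,1,1,1,1,1,1,0]'

```text
t: 4.83
eef_pos: [0.5254, 0.0894, 0.1471]
tcp_rot: [3.137, 0.0, 1.403]
force: [-0.2, -3.1, 9.4]
gripper_width: 0.0352
gripper_force: 4.3
```

```bash
python3 - <<'E'
from plant import bot
s=bot.sense();print(s["moment"],s["force"],s["qpos"],s["tcp_rot"])
E
```

```text
[-0.55469767 -0.02194547 -0.0474491 ] [-0.24552468 -3.07116044  9.40435078] [ 1.22741734e-01  7.07884469e-02  2.00496718e+00 -1.64003351e-03
  1.06196970e+00  2.91646112e-01] [3.13747648e+00 2.62932768e-04 1.40268759e+00]
```

>>> move_arm --jaw '[0.4,0.4,0.4,0.4]' --pt "0 0 0" --pt "0 0 0" --pt "0 0 0" --pt "0 0 0" --twist '[0.7,0.7,0.7,0]'

```text
t: 5.17
eef_pos: [0.5255, 0.089, 0.1471]
tcp_rot: [3.137, 0.0, 1.221]
force: [-0.7, -3.2, 8.7]
gripper_width: 0.0348
gripper_force: 4.5
```

```bash
python3 - <<'E'
from plant import bot
s=bot.sense();print(s["moment"],s["force"],s["tcp_rot"],s["eef_pos"])
E
```

```text
[-0.72479594  0.02650037 -0.08370507] [-0.709234   -3.1821395   8.66045788] [3.13722782e+00 1.11943015e-04 1.22056694e+00] [0.52545807 0.08902359 0.1471317 ]
```

>>> move_arm --jaw '[0.4,0.4,0.4,0.4]' --pt "0 0 0" --pt "0 0 0" --pt "0 0 0" --pt "0 0 0" --twist '[0.6,0.6,0,0]'

```text
t: 5.5
eef_pos: [0.5249, 0.0887, 0.1469]
tcp_rot: [3.137, 0.002, 1.124]
force: [-1.8, -4.0, 8.3]
gripper_width: 0.0353
gripper_force: 31.7
```

```bash
python3 - <<'E'
from plant import bot
import cv2
s=bot.sense();print(s["moment"],s["force"],s["tcp_rot"],s["eef_pos"],s["qpos"][5])
a=bot.camera("wrist")[:,:,::-1];b=bot.camera("side")[:,:,::-1][115:190,200:300]
cv2.imwrite("pics/w2.png",cv2.hconcat([cv2.resize(a,(400,300)),cv2.resize(b,(400,300),interpolation=cv2.INTER_CUBIC)]))
E
```

```text
[-0.69753651  0.13861351  2.06206131] [-1.77511046 -3.97118628  8.34908815] [3.13724110e+00 1.77567285e-03 1.12442115e+00] [0.52494617 0.08874832 0.14692555] 0.5716545714397948
```

View pics/w2.png

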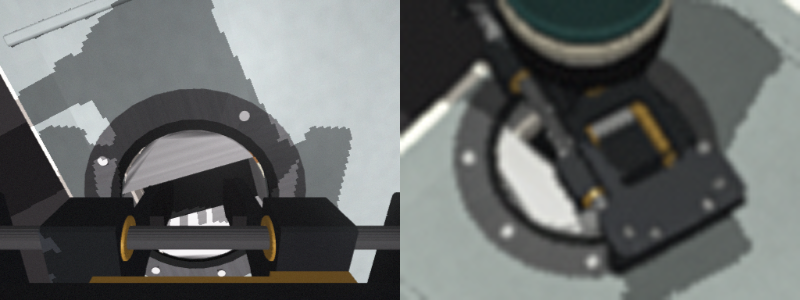

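The moment jumped to 2 N m: the latch is at its stop. I'll untwist to mid-slack and lift out.

>>> move_arm --jaw '[0.4,0.4,0.4,0.4,0.4,0.4,0.4,0.4,0.4,0.4,0.4,0.4]' --pt "0 0 0" --pt "0 0 0" --pt "0 0 0" --pt "0 0 0" --pt "0 0 0" --pt "0 0 -0.1" --pt "0 0 -0.3" --pt "0 0 -0.5" --pt "0 0 -0.8" --pt "0 0 -0.8" --pt "0 0 0" --pt "0 0 0" --twist '[-0.7,-0.7,-0.7,-0.7,0,0,0,0,0,0,0,0]'

```text
t: 6.6
eef_pos: [0.5251, 0.0903, 0.248]
tcp_rot: [3.137, -0.002, 1.362]
force: [0.4, 0.5, -0.4]
gripper_width: 0.0351
gripper_force: 0.0
```

```bash
python3 - <<'E'
from plant import bot
import cv2
s=bot.sense();print(s["moment"],s["force"],s["tcp_rot"],s["eef_pos"])
a=bot.camera("wrist")[:,:,::-1];b=bot.camera("side")[:,:,::-1]
cv2.imwrite("pics/w3.png",cv2.hconcat([cv2.resize(a,(400,300)),cv2.resize(b,(400,300))]))
E
```

```text
[-0.00877873  0.1299361  -0.01426483] [ 0.43429461  0.48246201 -0.4011982 ] [ 3.13690508e+00 -1.97857831e-03  1.36237624e+00] [0.52512713 0.09029078 0.24803963]
```

View pics/w3.png

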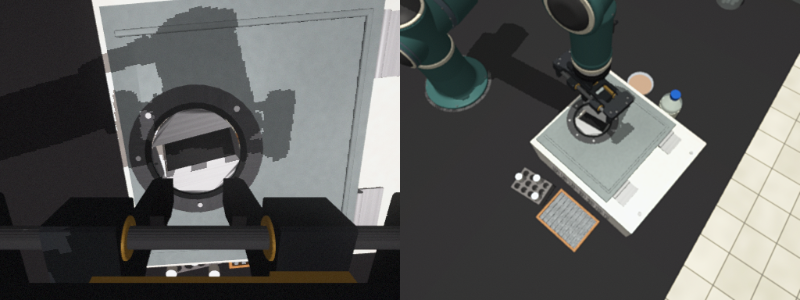

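```bash
python3 - <<'E'
import cv2
from plant import bot
a=bot.camera("wrist")[:,:,::-1][110:270,150:350]
cv2.imwrite("pics/w4.png",cv2.resize(a,None,fx=3.5,fy=3.5,interpolation=cv2.INTER_CUBIC))
E
```

```text
(no output)
```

View pics/w4.png

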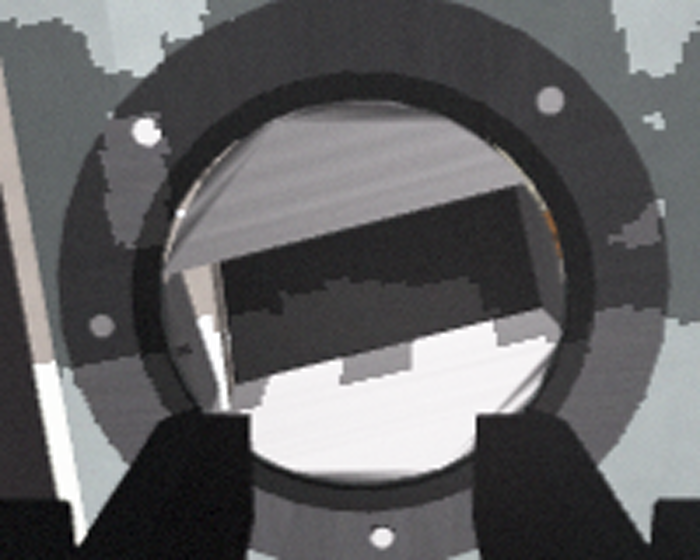

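```bash
python3 - <<'E'
from h import *
P=lambda x,y,z=.148:bw((150+x/3.5,110+y/3.5),z)[0]
q=[P(*a) for a in((220,262),(520,185),(540,307),(237,383))]
an=lambda v:np.degrees(np.arctan2(v[1],v[0]))
print(np.mean(q,0),np.linalg.norm(q[1]-q[0]),an(q[1]-q[0]),an(q[2]-q[3]))
# hatch/unit lines in w3 left half (scale 1.28): side line (115,33)-(365,15); front unit edge (95,5)-(148,265)
P=lambda x,y,z:bw((x*1.28,y*1.28),z)[0]
print(an(P(365,15,.160)-P(115,33,.160)), an(P(95,5,.15)-P(148,265,.15))-90)
E
```

```text
[0.52673635 0.08743491 0.148     ] 0.07588827763126861 2.901422314507294 3.1476779703730022
-8.29412035095078 -6.452772823412204
```

The slot now lies at about +3° against the unit's −7.8°, so the latch is at about 1.38 rad. My untwisting while still pressed must have dragged it back. I'll re-enter, turn to the stop, and lift straight out without untwisting.

>>> move_arm --jaw '[0.4,0.4,0.4,0.4,0.4,0.4,0.4,0.4,0.4,0.4,0.4,0.4,0.4,0.4,0.4,0.4]' --pt "0 0 0" --pt "0 0 0" --pt "0 0 0.5" --pt "0 0 0.5" --pt "0 0 0.5" --pt "0 0 0.5" --pt "0 0 0.3" --pt "0 0 0.1" --pt "0 0 0.05" --pt "0 0 0" --pt "0 0 0" --pt "0 0 0" --pt "0 0 0" --pt "0 0 0" --pt "0 0 0" --pt "0 0 0" --twist '[-1,-1,0,0,0,0,0,0,0,0,0.9,0.9,0.9,0.9,0.9,0]'

```text
t: 8.08
eef_pos: [0.5223, 0.0891, 0.1476]
tcp_rot: [-3.14, 0.004, 1.145]
force: [-6.4, -2.9, 8.4]
gripper_width: 0.0354
gripper_force: 19.2
```

```bash
python3 - <<'E'
from plant import bot
s=bot.sense();print(s["moment"],s["force"],s["tcp_rot"],s["eef_pos"])
E
```

```text
[-0.5240556   0.90641025  1.09217962] [-6.36158913 -2.92283432  8.40442221] [-3.1396289   0.00362851  1.1449751 ] [0.52228065 0.08914654 0.14756963]
```

>>> move_arm --jaw '[0.4,0.4,0.4,0.4,0.4,0.4,0.4,0.4,0.4,0.4,0.4,0.4]' --pt "0 0 -0.05" --pt "0 0 -0.05" --pt "0 0 0" --pt "0 0 0" --pt "0 0 -0.1" --pt "0 0 -0.2" --pt "0 0 -0.5" --pt "0 0 -0.8" --pt "0 0 -0.8" --pt "0 0 0" --pt "0 0 0" --pt "0 0 0" --twist '[0,0,-0.3,-0.3,0,0,0,0,0,0,0,0]'

```text
t: 9.08
eef_pos: [0.5238, 0.09, 0.2476]
tcp_rot: [3.141, -0.001, 1.196]
force: [-0.0, 0.4, -0.4]
gripper_width: 0.0353
gripper_force: 0.0
```

```bash
python3 - <<'E'
import cv2
from plant import bot
s=bot.sense();print(s["force"],s["tcp_rot"],s["eef_pos"])
a=bot.camera("wrist")[:,:,::-1]
cv2.imwrite("pics/w5.png",cv2.resize(a,(800,600),interpolation=cv2.INTER_CUBIC))
E
```

```text
[-0.04070213  0.36975492 -0.43073721] [ 3.14083200e+00 -7.24807864e-04  1.19609726e+00] [0.52379211 0.09004466 0.24762156]
```

View pics/w5.png

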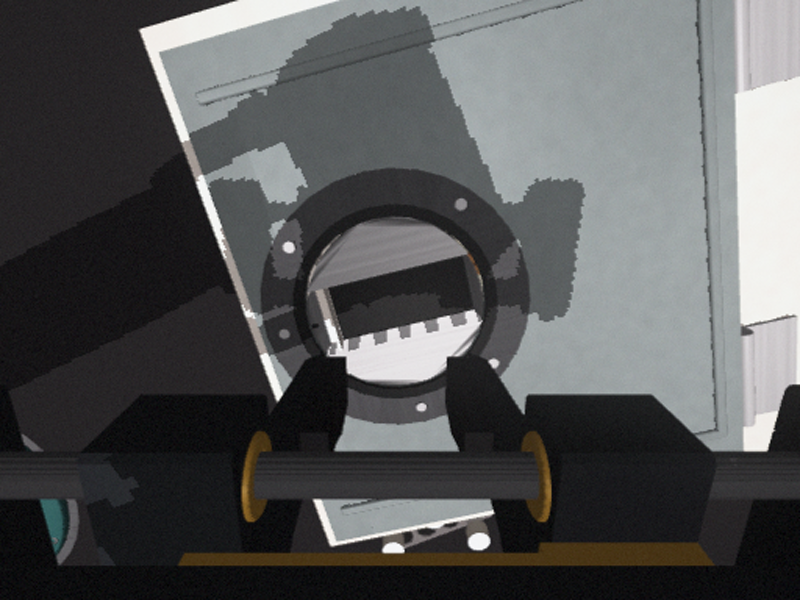

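```bash
python3 - <<'E'
from h import *
P=lambda x,y,z=.148:bw((x*.64,y*.64),z)[0]
an=lambda v:np.degrees(np.arctan2(v[1],v[0]))
print(an(P(468,256)-P(328,290)),an(P(476,310)-P(343,343)),"side",an(P(583,0,.162)-P(197,100,.162)),"hatch front",an(P(160,50,.162)-P(272,370,.162))-90)
E
```

```text
-7.407309245343766 -6.562604339564775 side -8.43608920959234 hatch front -8.292744204459055
```

The slot now lies along the unit's front-to-rear axis (−7° against −8.3°), so the latch is at about 1.55 rad and the hatch stays shut.

```bash
python3 -c "
from plant import bot
print(bot.finish_job())"
```

```text
the job is handed in; nothing more can be done
None
```

The hatch is pressed shut, the latch is at its stop (about 1.55 rad measured from the wrist camera), the gripper is clear and the loose things were never approached; the job is handed in, but no verdict came back.

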